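# Clamp the blender cup and take off its blade cap

## Task

The blender cup stands loose in the one-hand jar clamp. Swing the clamp's lever round until the three jaws grip the cup firmly, then unscrew the black blade cap from the cup; nothing shows whether it has a right- or a left-hand thread, so feel both ways for the one that gives. Lift the cap off and finish while still holding it level in the air, its blades well clear (5 cm or so) above the cup, with the cup left standing in the closed clamp; do not disturb the mug, the teaspoon or the drinking lid.

Things in the scene. Friction and masses are not known exactly. Their poses are not given: they have to be found in the camera images.
- jar_clamp: Jar clamp, a three-jaw chuck stuck to the worktop: round pale base 142 mm wide. Origin on its axis at worktop height, z up. The cup stands on its floor, 18 mm up; round that lies a flat dark ring with a teal lever. The jaws are three steel blocks with rubber pads, 53 mm high, all within 70 mm of the axis.
- clamp_ring (a joint): Turn of the dark ring and lever about the clamp's axis, rad: 0 = fully open, grows clockwise seen from above, stop at 1.6; starts at 0 to 0.2. Each rad moves all jaws 6.5 mm inward; they meet the cup near 0.85, then their thick rubber makes the lever harder. Moving it takes 7 N at the post; 12 to 15 N (ring at 1.15 to 1.4) clamps firmly. It stays where it is left.
- lever_post (a point): Upright teal post of the lever, to be held: round, 18 mm wide, free from 20 to 78 mm above the worktop, its axis 105 mm from the clamp's axis. This point lies on its axis 55 mm above the worktop. With the ring at q the post stands at the angle (clamp's yaw - 0.96 - q) from the world's x axis, anticlockwise from above.
- jaw_0: One of the three jaws (22 mm wide, rubber pad with an upright rib that drops between two flutes of the cup), 90 degrees anticlockwise from the clamp's x axis; origin at worktop height, 13.5 mm behind the pad's face.
- jaw_1: The jaw at 210 degrees, as jaw_0.
- jaw_2: The jaw at 330 degrees, as jaw_0.
- cup: Clear glass blender cup, 64 mm wide (68 over the upright flutes of its lower half) up to a shoulder 78 to 92 mm above its foot, then a neck 43 mm wide up to the rim at 112 mm; about 0.5 kg. Origin at the centre of its foot, z up. It is loose: until clamped it turns round with the cap. Clamped, it can turn 2 degrees in the jaws, and jumps a flute only when forced.
- cup_rim (a point): Centre of the cup's rim, 112 mm above its foot.
- blade_cap: Black ribbed round blade cap screwed home on the cup: 63 mm wide, 36 mm tall, on top a teal coupling 38 mm wide, 10 mm tall; about 0.12 kg. Origin on its axis at the lower edge of its skirt, z up, at home 93 mm above the cup's foot. Its steep thread is hidden under the skirt; while it is engaged the cap cannot be lifted.
- cap_grip (a point): Where to hold the cap: on its axis, 29 mm above its origin, level with the 14 mm tall band (63 mm wide) round its top. The thread's hand differs from case to case. The wrong way cap and cup stop dead within 6 degrees (over 0.9 N m); the right way it breaks loose at under 0.5 N m, turns on easily, rises 3 mm, is free to lift from 53 degrees on and meets a stop at 62 degrees (1.08 rad).
- blade_tip (a point): Lowest point of the four steel blades under the cap, on its axis, 14 mm below the cap's origin (inside the cup at home). Blades reach 15 mm from the axis.
- mug_a: White mug, 84 mm wide, 91 mm tall, standing beside the work. Origin at its underside.
- teaspoon: Steel teaspoon, 130 mm long, lying on the worktop.
- drinking_lid: Pale blue drinking lid of the cup with a small spout, 63 mm wide, 27 mm tall, lying on the worktop. Origin at the middle of its underside.
- motor_base: Pale blue motor base of the blender, round, 117 mm wide, 116 mm tall, fixed, to the left of the work. Origin at the middle of its underside.

How it is judged:
On the way, in this order (a step that is already met when the one before it is completed fails the run):
1. the three jaws grip the cup, the cap still screwed home (contact force between each of jaw_0, jaw_1, jaw_2 and cup above 4 N and z of blade_cap in the frame of cup below 0.096 m and angle between the x axis of blade_cap and the x axis of cup, either way round below 0.2 rad), for 0.2 s.
2. the cap is turned to the end of its thread on the clamped cup (contact force between each of jaw_0, jaw_1, jaw_2 and cup above 4 N and angle between the x axis of blade_cap and the x axis of cup, either way round above 0.85 rad and z of blade_cap in the frame of cup below 0.108 m), for 0.1 s.
At the end, for the whole second after the job is handed in: The fingers hold the blade cap level (within 0.2 rad) and still, blade tips at least 25 mm above the cup's rim and below 0.35 m, touching neither cup nor clamp; the cup stands upright in the clamp, on its axis within 8 mm, each jaw still pressing on it with more than 4 N (z of blade_tip in the frame of cup_rim above 0.025 m and height (world z) of blade_tip below 0.35 m and angle between blade_cap's own z axis and vertical below 0.2 rad and contact force between the fingers and blade_cap above 2 N and contact force between blade_cap and cup below 0.05 N and contact force between blade_cap and jar_clamp below 0.05 N and linear speed of each of blade_cap, cup below 0.03 m/s and contact force between each of jaw_0, jaw_1, jaw_2 and cup above 4 N and horizontal distance between cup and jar_clamp below 0.008 m and z of cup in the frame of jar_clamp below 0.026 m and angle between cup's own z axis and vertical below 0.12 rad); the arm keeps its last pose, push and grip.
It fails at once if the cup is lifted out of the clamp or tipped over (z of cup in the frame of jar_clamp above 0.045 m or angle between cup's own z axis and vertical above 0.5 rad).
It fails at once if the mug, the teaspoon or the drinking lid is moved more than 3 cm (distance of any of mug_a, teaspoon, drinking_lid from where it was at the start of the episode above 0.03 m).
It also fails if it takes over 61 s, if anything falls off the work surface, if the arm or the gripper's body presses on something with over 40 N, if the wrist force passes 120 N, or if a joint passes its speed limit or range.

## Robot

A 6-joint arm with a two-finger parallel gripper is mounted at the origin on a cart in front of the work surface, level with it; the furniture and walls round the work are solid. World frame = base frame: x ahead of the robot, y to its left, z up, the work surface at z = 0. Lengths are in m, angles in rad, forces in N, time in s.
With the tool pointing down it reaches from about 0.3 to 0.875 m from the base axis. Payload 6.4 kg.
Tool frame: the origin (TCP) lies midway between the tips of the shut fingers; the grasp point (between the pads) lies 19 mm behind it; z points along the fingers, y is the line along which they close (so a half turn about z gives the same grasp; the last joint's range is limited). The gripper opens to 85 mm and grips with 20 to 120 N. Pads are 22 mm wide; open, the fingers measure 114 mm over their backs; the gripper's body (76 mm by 85 mm) begins 54 mm behind the grasp point. The pads swing forward as they close: fully open they stand 13 mm farther back than shut.
Start: joints at [-1.46, 0.181, 1.607, -0, 1.354, -0.206], TCP at [0.179, -0.546, 0.231] pointing down, gripper open.
Joint ranges: [-2.99, 2.99], [-0.89, 2.07], [0.3, 2.58], [-1.14, 4.28], [0, 2.63], [-3.12, 3.12]. Speed limits (rad/s): [2.57, 2.57, 3.01, 3.14, 3.14, 3.14].

## Interface

Orientations are given as a rotation vector (axis times angle).
In Python, from rig import arm gives the robot as it stands.
- The arm moves only by the shell command python3 -m inch 'ROWS'. ROWS is a JSON object whose key "increments" holds a list of rows, 1 to 20 of them, each of 7 numbers: dx, dy, dz in m, then a rotation vector rx, ry, rz in rad, then the finger opening in m; each row shifts and turns the commanded pose from where the row before left it, along the tool's axes as they then stand; what a row does not reach is not made up. A row lasts 1/8 s, in which the tool goes at most 0.0625 m and 0.188 rad, less where a joint would pass 70% of its speed; a pose out of reach is approached as far as the arm can. The fingers move at their own pace and stop on an object; the grip force is fixed at half the most. Time passes only in rows, so rows that do not move let the fingers close. It prints the time, the measured TCP pose, the force, the opening and the grip force at its end. Input that does not fit is refused with a message, and nothing moves.
- arm.state(): the state, without advancing time (a new reading comes with each control period).
- arm.read_camera(name): name is "side" or "top"; returns the picture (400x640x3 uint8, red, green, blue); there is no depth.
- arm.get_calibration(name): a dict with "mtx" (3x3 intrinsics, pixels), "position" and "attitude" of the camera in the world. Camera axes: x right, y down, z forward; pixel columns grow to the right and rows downward; lengths in m; the calibration is good to about 2 mm. A picture is of the moment at which its call begins. get_calibration takes no time and is no camera call.
- arm.finish_job(): hands the job in; it is judged then, once.
The state is a dict: "time_s": time; "qpos": joint angles; "joint_velocities": joint speeds; "joint_efforts": joint torques, N m; "ee_pos": TCP position; "eef_rot": TCP orientation; "force": force on the tool from outside, world axes, zero at the start; "ft_torque": the same for the moment, N m; "gripper_width": finger opening in m; "grasp_force": force on a finger pad.
Only numpy, scipy, OpenCV 4.12 (cv2) and the standard library are available. Lean on these libraries where they do the work, as an engineer would, in place of code of your own. Each camera call takes 0.05 s, during which the arm holds its last target. There are 200 camera calls.

## Working session

There is one attempt and no reset: what is moved stays moved. The work goes in short steps, Python scripts to look and compute and a shell command to move; the robot and the scene stay as the last step left them, time stands still between calls to the robot, and variables do not carry over. Pictures are saved under pics/ and viewed, at most 10 in all, crops included, and the job is handed in when it is done.

```bash
mkdir -p pics; ls; python3 - <<'E'
from rig import arm
import cv2
for n in ("top","side"):
    im=arm.read_camera(n); cv2.imwrite(f"pics/{n}0.png",im[:,:,::-1]); print(n,arm.get_calibration(n))
print(arm.state())
E
```

```text
pics
top {'mtx': array([[506.55766492,   0.        , 318.39906838],
       [  0.        , 506.55766492, 197.59632085],
       [  0.        ,   0.        ,   1.        ]]), 'position': array([0.43693463, 0.19399269, 1.22248545]), 'attitude': array([-2.14178457,  2.19752755, -0.10595428])}
side {'mtx': array([[483.22077649,   0.        , 314.99717933],
       [  0.        , 483.22077649, 206.97107845],
       [  0.        ,   0.        ,   1.        ]]), 'position': array([0.08689378, 0.95542145, 0.43537237]), 'attitude': array([-0.60929657,  2.26568239, -1.59446234])}
{'time_s': 0.1, 'qpos': array([-1.46030609e+00,  1.81460820e-01,  1.60790586e+00,  3.53356271e-05,
        1.35380259e+00, -2.06318169e-01]), 'joint_velocities': array([ 0.00050794, -0.00066317, -0.00217066, -0.00047462,  0.00071355,
       -0.00167642]), 'joint_efforts': array([ 6.44311331e-04, -4.45874083e+01, -3.52236450e+01, -1.72867435e-04,
        4.22896221e-03,  1.01894062e-05]), 'ee_pos': array([ 0.17909467, -0.5458783 ,  0.23047862]), 'eef_rot': array([-3.10070917e+00, -4.95302965e-01, -1.72661421e-04]), 'force': array([ 0.55926707,  0.54571054, -0.04150171]), 'ft_torque': array([0.01519556, 0.02524492, 0.01062853]), 'grasp_force': 0.0, 'gripper_width': 0.08545041456178695}
```

View pics/top0.png

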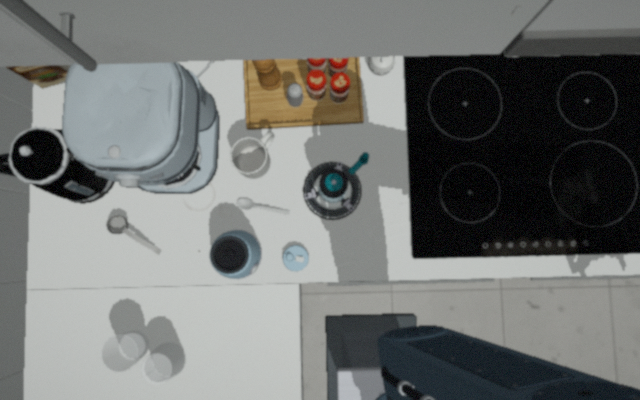

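View pics/side0.png

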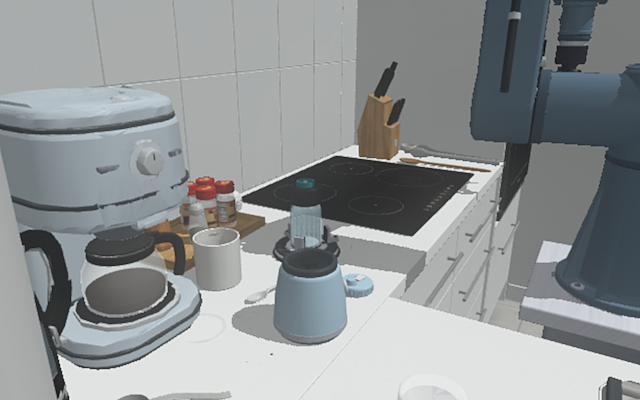

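The top view shows the clamp at about (333,190), the teal coupling at (334,183), the lever post at (362,158), the mug at (250,155), the spoon at (262,206) and the lid at (295,257). In the side view the coupling is at (305,183), and the motor base hides the clamp's near side.

```bash
cat > h.py <<'E'
import numpy as np,cv2
from rig import arm
from scipy.spatial.transform import Rotation as R
def ray(n,u,v):
    c=arm.get_calibration(n);d=R.from_rotvec(c['attitude']).as_matrix()@np.linalg.inv(c['mtx'])@[u,v,1];return c['position'],d
def onz(n,u,v,z):
    p,d=ray(n,u,v);return p+d*(z-p[2])/d[2]
def proj(n,P):
    c=arm.get_calibration(n);p=c['mtx']@R.from_rotvec(c['attitude']).as_matrix().T@(np.array(P)-c['position']);return p[:2]/p[2]
def teal(im):
    h=cv2.cvtColor(im,cv2.COLOR_RGB2HSV);return cv2.inRange(h,(82,110,40),(100,255,255))
E
python3 - <<'E'
from h import *
for n in("top","side"):
    im=cv2.imread(f"pics/{n}0.png")[:,:,::-1].copy();m=teal(im)
    k,l,s,c=cv2.connectedComponentsWithStats(m)
    for i in range(1,k):
        if s[i,4]>15: print(n,s[i],c[i])
    if n=="top":
        i=max(range(1,k),key=lambda i:s[i,4])
        print("coupling",onz(n,*c[i],0.157))
        ys,xs=np.where(m[140:180,345:380]); 
        cv2.imwrite("pics/crop.png",cv2.resize(im[135:235,285:385,::-1],(600,600),interpolation=cv2.INTER_CUBIC))
    else: cv2.imwrite("pics/crops.png",cv2.resize(im[150:270,240:370,::-1],(650,600),interpolation=cv2.INTER_CUBIC))
E
```

```text
top [348 153  20  22 141] [358.44680851 163.4751773 ]
top [324 173  19  19 264] [333.08712121 181.93939394]
coupling [0.57544134 0.16228793 0.157     ]
side [307 182   5   5  16] [309.6875 184.3125]
```

View pics/crop.png

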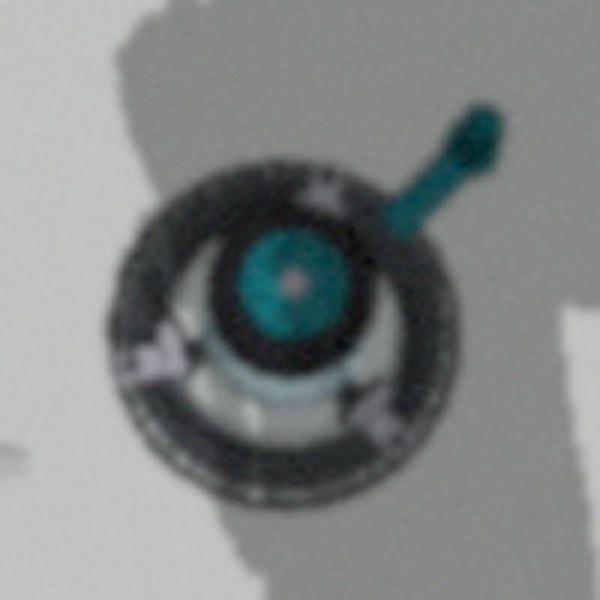

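The crop shows the ring centred near crop (285,333), which is full-image (332.5,190.5). The lever points up-right, and the post top is at about full-image (364,157).

```bash
python3 - <<'E'
from h import *
im=cv2.imread("pics/top0.png")[:,:,::-1].copy()
g=cv2.cvtColor(im,cv2.COLOR_RGB2GRAY)
m=((g<95)*255).astype(np.uint8); m[:, :295]=0;m[:,375:]=0;m[:150]=0;m[230:]=0; m[teal(im)>0]=0
c=max(cv2.findContours(m,0,1)[0],key=cv2.contourArea)
(e,ax,an)=cv2.fitEllipse(c);print("ring",e,ax,cv2.minEnclosingCircle(c))
for z in(0.018,0.026):print(onz("top",*e,z), onz("top",*cv2.minEnclosingCircle(c)[0],z))
ce=onz("top",*e,.022)
print("coupling bbox centre",onz("top",333,182,.157),"scale",.038*506.56/(1.2225-.157))
# post: top circle
for px in((364,157),(363.5,157.5)):
    P=onz("top",*px,.078);print("post",P,np.hypot(*(P-ce)[:2]),np.degrees(np.arctan2(*(P-ce)[[1,0]])))
for px in [(250,155)]: print("mug", onz("top",*px,.09))
print("lid",onz("top",295,257,.02),"motor",onz("top",232,254,.11),"handle",onz("top",272,132,.05))
for P in[(.5754,.1623,.157),(.58,.165,.157)]:print(proj("side",P))
s=arm.state();print(R.from_rotvec(s['eef_rot']).as_matrix().round(3))
E
```

```text
ring (336.791259765625, 183.71633911132812) (51.03179168701172, 68.5511703491211) ((341.2264099121094, 183.00648498535156), 39.555973052978516)
[0.5889909  0.14940307 0.018     ] [0.59042883 0.13873081 0.018     ]
[0.58798096 0.14969923 0.026     ] [0.58940934 0.13909785 0.026     ]
coupling bbox centre [0.57531666 0.16247624 0.157     ] scale 18.065959643359925
post [0.64137763 0.08759906 0.078     ] 0.08145915705960995 -49.51090480008589
post [0.64024925 0.08878226 0.078     ] 0.07982668536855594 -49.57543863608675
mug [0.65055397 0.34678325 0.09      ]
lid [0.41720878 0.25306795 0.02      ] motor [0.42870065 0.38606761 0.11      ] handle [0.71168517 0.29965409 0.05      ]
[304.449044   181.47126873]
[301.79353557 181.48313305]
[[ 0.95   0.312 -0.   ]
 [ 0.312 -0.95   0.002]
 [ 0.    -0.002 -1.   ]]
```

```bash
python3 - <<'E'
from h import *
a=onz("top",332.5,190.7,.02);print(a)
for px in((364,157),(363.5,157.5)):
    P=onz("top",*px,.078);d=(P-a)[:2];print(P,np.hypot(*d),np.arctan2(d[1],d[0]))
# jaws tops ~ z .071? crop px (323,190),(155,355),(380,410)
for u,v in((323,190),(155,355),(380,410)):
    P=onz("top",285+u/6,135+v/6,.053);d=(P-a)[:2];print("jaw",np.hypot(*d),np.degrees(np.arctan2(d[1],d[0])))
E
```

```text
[0.57220183 0.16021254 0.02      ]
[0.64137763 0.08759906 0.078     ] 0.10028963063341244 -0.8096384502571835
[0.64024925 0.08878226 0.078     ] 0.09865463449550817 -0.8096472250040014
jaw 0.05456143790264006 -16.445296811873632
jaw 0.05250221240082171 101.54449025270745
jaw 0.048806065343350725 -134.3313470165771
```

```bash
python3 -m inch '{"increments":[[0.04, -0.0285, 0, 0, 0, 0, 0.085], [0.04, -0.0285, 0, 0, 0, 0, 0.085], [0.04, -0.0285, 0, 0, 0, 0, 0.085], [0.04, -0.0285, 0, 0, 0, 0, 0.085], [0.04, -0.0285, 0, 0, 0, 0, 0.085], [0.04, -0.0285, 0, 0, 0, 0, 0.085], [0.04, -0.0285, 0, 0, 0, 0, 0.085], [0.04, -0.0285, 0, 0, 0, 0, 0.085], [0.04, -0.0285, 0, 0, 0, 0, 0.085], [0.04, -0.0285, 0, 0, 0, 0, 0.085], [0.04, -0.0285, 0, 0, 0, 0, 0.085], [0.04, -0.0285, 0, 0, 0, 0, 0.085], [0.04, -0.0285, 0, 0, 0, 0, 0.085], [0.04, -0.0285, 0, 0, 0, 0, 0.085], [0.04, -0.0285, 0, 0, 0, 0, 0.085], [0.04, -0.0285, 0, 0, 0, 0, 0.085]]}'
python3 -m inch '{"increments":[[0, 0, 0, 0, 0, -0.18, 0.085], [0, 0, 0, 0, 0, -0.18, 0.085], [0, 0, 0, 0, 0, -0.18, 0.085], [0, 0, 0, 0, 0, -0.18, 0.085], [0, 0, 0, 0, 0, -0.18, 0.085], [0, 0, 0, 0, 0, -0.18, 0.085], [0, 0, 0, 0, 0, -0.18, 0.085], [0, 0, 0, 0, 0, -0.18, 0.085], [0, 0, 0, 0, 0, -0.18, 0.085], [0, 0, 0, 0, 0, -0.18, 0.085], [0, 0, 0, 0, 0, -0.18, 0.085], [0, 0, 0, 0, 0, 0, 0.085]]}'
cat >> h.py <<'E'
def to(p,yang):
    s=arm.state();M=R.from_rotvec(s['eef_rot']).as_matrix();print("tool delta",(M.T@(np.array(p)-s['ee_pos'])).round(4),"z tilt",M[:,2].round(3))
    a=np.arctan2(M[1,1],M[0,1]);d=-((yang-a+np.pi/2)%np.pi-np.pi/2);print("yang",a,"rz",d,"j6",s['qpos'][5],"F",s['force'].round(1),"w",s['gripper_width'],"t",s['time_s'],'T',s['ft_torque'].round(2))
E
python3 -c "
from h import *
to((.643,.0865,.2),.76)"
```

```text
time_s: 2.1
ee_pos: [0.6458, 0.0877, 0.2307]
eef_rot: [-3.102, -0.496, 0.001]
force: [1.2, -1.2, 0.2]
gripper_width: 0.0853
grasp_force: 0.0
time_s: 3.6
ee_pos: [0.6449, 0.0863, 0.2307]
eef_rot: [-1.29, -2.864, 0.001]
force: [-0.5, 0.5, 0.4]
gripper_width: 0.0851
grasp_force: 0.0
tool delta [ 0.0014 -0.0013  0.0307] z tilt [-0.001  0.    -1.   ]
yang 0.7244281582716557 rz -0.03557184172834438 j6 -0.7734175732461362 F [-0.5  0.5  0.4] w 0.08507003245652586 t 3.6 T [-0.02  0.01  0.04]
```

```bash
python3 -m inch '{"increments":[[0.001, -0.001, 0.03, 0, 0, -0.035, 0.085], [0, 0, 0.03, 0, 0, 0, 0.085], [0, 0, 0.03, 0, 0, 0, 0.085], [0, 0, 0.03, 0, 0, 0, 0.085], [0, 0, 0.025, 0, 0, 0, 0.085], [0, 0, 0.025, 0, 0, 0, 0.085], [0, 0, 0.025, 0, 0, 0, 0.085], [0, 0, 0, 0, 0, 0, 0.085]]}'
python3 -c "
from h import *
to((.643,.0865,.036),.76)
cv2.imwrite('pics/top1.png',cv2.resize(arm.read_camera('top')[120:240,270:420,::-1],(750,600)))"
```

```text
time_s: 4.6
ee_pos: [0.6416, 0.0865, 0.0337]
eef_rot: [-1.24, -2.881, 0.003]
force: [0.6, 1.1, 0.5]
gripper_width: 0.085
grasp_force: 0.0
tool delta [-0.0009  0.001  -0.0024] z tilt [-0.005  0.    -1.   ]
yang 0.7577450573654517 rz -0.002254942634548396 j6 -0.8068077161840292 F [0.6 1.1 0.5] w 0.08498045850875782 t 4.6 T [-0.    0.04 -0.01]
```

View pics/top1.png

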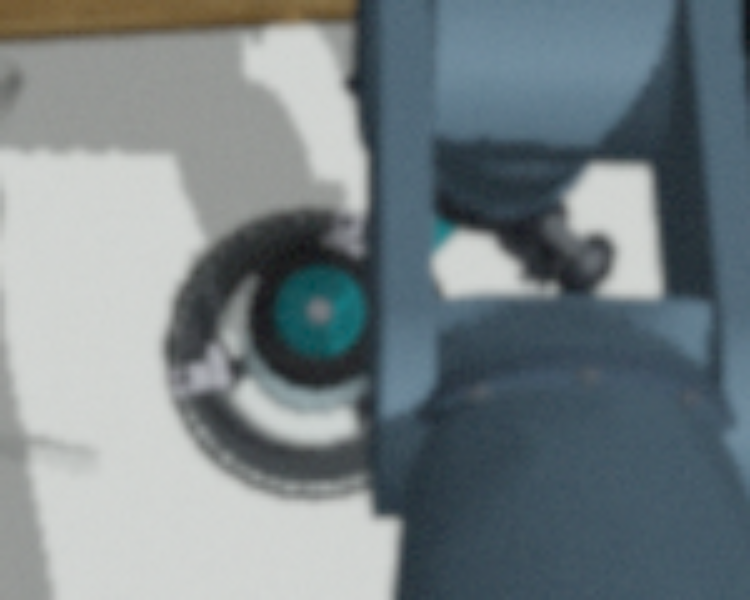

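The gripper is down round the post (lever teal visible at crop (445,235)), with no contact force. I'll close the fingers.

```bash
python3 -m inch '{"increments":[[0, 0, 0, 0, 0, 0, 0.01], [0, 0, 0, 0, 0, 0, 0.01], [0, 0, 0, 0, 0, 0, 0.01], [0, 0, 0, 0, 0, 0, 0.01], [0, 0, 0, 0, 0, 0, 0.01], [0, 0, 0, 0, 0, 0, 0.01], [0, 0, 0, 0, 0, 0, 0.01]]}'
python3 -c "
from h import *
to((.643,.0865,.036),.76)"
```

```text
time_s: 5.52
ee_pos: [0.6441, 0.0862, 0.037]
eef_rot: [1.237, 2.887, -0.0]
force: [-2.2, -0.3, 5.4]
gripper_width: 0.0165
grasp_force: 58.4
tool delta [ 0.0009 -0.0006  0.001 ] z tilt [ 0. -0. -1.]
yang 0.7609935884226704 rz 0.0009935884226703884 j6 -0.8099486094795573 F [-2.2 -0.3  5.4] w 0.01652675349681836 t 5.525 T [-0.11  0.32 -0.03]
```

```bash
python3 -m inch '{"increments":[[0.0005, -0.0105, 0, 0, 0, 0.1, 0.01], [0.0005, -0.0105, 0, 0, 0, 0.1, 0.01], [0.0005, -0.0105, 0, 0, 0, 0.1, 0.01], [0.0005, -0.0105, 0, 0, 0, 0.1, 0.01]]}'
python3 -c "
from h import *
to((.643,.0865,.036),.76)"
python3 -m inch '{"increments":[[0.0005, -0.0105, 0, 0, 0, 0.1, 0.01], [0.0005, -0.0105, 0, 0, 0, 0.1, 0.01], [0.0005, -0.0105, 0, 0, 0, 0.1, 0.01], [0.0005, -0.0105, 0, 0, 0, 0.1, 0.01]]}'
python3 -c "
from h import *
to((.643,.0865,.036),.76)"
```

```text
time_s: 6.02
ee_pos: [0.6099, 0.0653, 0.037]
eef_rot: [1.79, 2.579, 0.006]
force: [5.4, 6.9, 0.1]
gripper_width: 0.0169
grasp_force: 59.5
tool delta [0.0083 0.0384 0.0012] z tilt [ 0.004  0.002 -1.   ]
yang 0.3577364140792932 rz -0.4022635859207069 j6 -0.44696328286891324 F [5.4 6.9 0.1] w 0.01687002131744242 t 6.025 T [ 1.03 -0.47  0.11]
time_s: 6.52
ee_pos: [0.5694, 0.0593, 0.037]
eef_rot: [2.267, 2.172, 0.01]
force: [8.1, 11.4, -2.7]
gripper_width: 0.0165
grasp_force: 59.3
tool delta [0.0303 0.0723 0.0016] z tilt [ 0.006  0.003 -1.   ]
yang -0.04303962834490593 rz -0.8030396283449059 j6 -0.06520323864095114 F [ 8.1 11.4 -2.7] w 0.016534052273883118 t 6.525 T [ 1.73 -1.07 -0.07]
```

```bash
python3 -m inch '{"increments":[[0.002, -0.0105, 0, 0, 0, 0.1, 0.01], [0.002, -0.0105, 0, 0, 0, 0.1, 0.01], [0.001, -0.0105, 0, 0, 0, 0.1, 0.01], [0, 0, 0, 0, 0, 0, 0.01]]}'
python3 -c "
from h import *
to((.643,.0865,.036),.76)
s=arm.state();M=R.from_rotvec(s['eef_rot']).as_matrix();print(M.T@s['force'])"
```

```text
time_s: 7.02
ee_pos: [0.5386, 0.0662, 0.0371]
eef_rot: [2.564, 1.81, 0.006]
force: [4.1, -1.3, -1.2]
gripper_width: 0.0163
grasp_force: 59.5
tool delta [0.054  0.0916 0.0015] z tilt [ 0.005 -0.    -1.   ]
yang -0.3410714242327479 rz -1.1010714242327477 j6 0.244548281021087 F [ 4.1 -1.3 -1.2] w 0.01627066277714407 t 7.025 T [-0.15 -0.48 -0.34]
[0.13403056 4.30061399 1.19918213]
```

```bash
cat > f.py <<'E'
from h import *
s=arm.state();M=R.from_rotvec(s['eef_rot']).as_matrix();print("toolF",(M.T@s['force']).round(1),"toolT",(M.T@s['ft_torque']).round(2),s['ee_pos'].round(4),"yang",round(np.arctan2(M[1,1],M[0,1]),4),"w",round(s['gripper_width'],4),'t',s['time_s'])
E
python3 -m inch '{"increments":[[0.0003, -0.007, 0, 0, 0, 0.06, 0.01]]}';python3 f.py
python3 -m inch '{"increments":[[0.0003, -0.007, 0, 0, 0, 0.06, 0.01]]}';python3 f.py
```

```text
time_s: 7.15
ee_pos: [0.5341, 0.0682, 0.0372]
eef_rot: [2.615, 1.731, 0.01]
force: [13.4, -4.0, -8.7]
gripper_width: 0.0165
grasp_force: 59.6
toolF [ 1.5 13.8  8.8] toolT [-1.5   0.29  0.15] [0.5341 0.0682 0.0372] yang -0.4014 w 0.0165 t 7.15
time_s: 7.28
ee_pos: [0.5281, 0.0711, 0.0372]
eef_rot: [2.666, 1.65, 0.011]
force: [15.8, -2.7, -10.7]
gripper_width: 0.0166
grasp_force: 59.5
toolF [ 4.6 15.2 10.8] toolT [-1.74  0.5   0.23] [0.5281 0.0711 0.0372] yang -0.4623 w 0.0166 t 7.275
```

```bash
python3 -m inch '{"increments":[[0, 0, 0, 0, 0, 0, 0.01], [0, 0, 0, 0, 0, 0, 0.03], [0, 0, 0, 0, 0, 0, 0.06], [0, 0, 0, 0, 0, 0, 0.06], [0, 0, 0, 0, 0, 0, 0.06], [0, 0, -0.02, 0, 0, 0, 0.085], [0, 0, -0.03, 0, 0, 0, 0.085], [0, 0, -0.04, 0, 0, 0, 0.085], [0, 0, -0.05, 0, 0, 0, 0.085], [0, 0, -0.05, 0, 0, 0, 0.085], [0, 0, -0.02, 0, 0, 0, 0.085], [-0.05, -0.03, 0, 0, 0, 0, 0.085], [-0.05, -0.03, 0, 0, 0, 0, 0.085], [-0.05, -0.03, 0, 0, 0, 0, 0.085], [0, 0, 0, 0, 0, 0, 0.085]]}'
python3 f.py
python3 - <<'E'
from h import *
im=arm.read_camera('top');cv2.imwrite('pics/top2.png',cv2.resize(im[120:240,270:420,::-1],(750,600)))
k,l,s,c=cv2.connectedComponentsWithStats(teal(im))
for i in range(1,k):
    if s[i,4]>15: print(s[i],c[i],onz("top",*c[i],.157))
E
```

```text
time_s: 9.15
ee_pos: [0.3745, -0.0235, 0.2461]
eef_rot: [2.671, 1.652, -0.0]
force: [0.3, 0.3, -0.5]
gripper_width: 0.0846
grasp_force: 0.0
toolF [0.4 0.1 0.5] toolT [-0.01  0.02  0.  ] [ 0.3745 -0.0235  0.2461] yang -0.4627 w 0.0846 t 9.15
[324 173  20  19 261] [333.59386973 182.24137931] [0.57476842 0.16123242 0.157     ]
[354 199  22  14 128] [364.59375   205.8515625] [0.52288436 0.09728781 0.157     ]
```

View pics/top2.png

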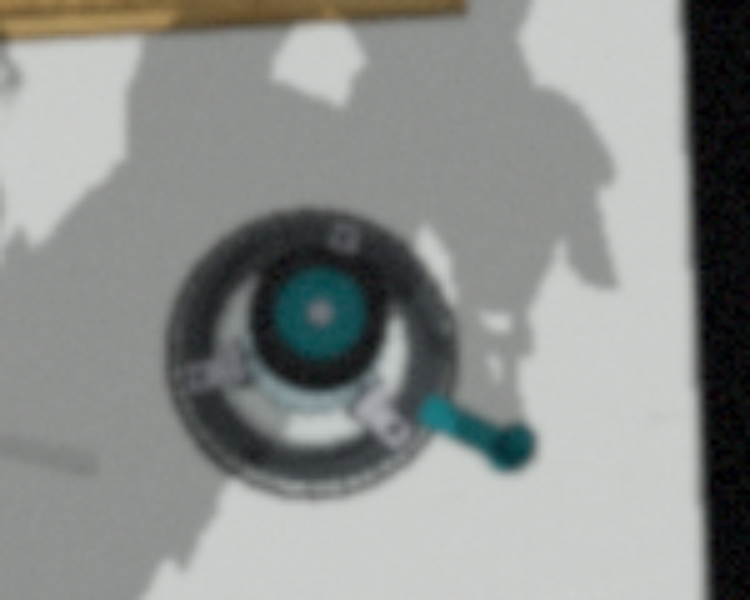

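The lever now points to the lower right, with its post at crop (510,445). The jaws are closed on the cup and the cap is centred at crop (320,312). Next I'll grip the cap.

```bash
python3 -c "
from h import *
to((.575,.162,.115),-.4627)"
```

```text
tool delta [0.2543 0.0953 0.1319] z tilt [ 0.002 -0.001 -1.   ]
yang -0.4618655743620511 rz 0.0008344256379488879 j6 0.08248889256841137 F [ 0.5 -0.2  0.8] w 0.08494810826798925 t 9.2 T [-0.05 -0.02 -0.02]
```

```bash
python3 -m inch '{"increments":[[0.043, 0.016, 0, 0, 0, 0, 0.085], [0.043, 0.016, 0, 0, 0, 0, 0.085], [0.043, 0.016, 0, 0, 0, 0, 0.085], [0.043, 0.016, 0, 0, 0, 0, 0.085], [0.042, 0.016, 0, 0, 0, 0, 0.085], [0.04, 0.015, 0, 0, 0, 0, 0.085], [0, 0, 0, 0, 0, 0, 0.085]]}'
python3 -c "
from h import *
to((.575,.162,.115),-.4627)"
```

```text
time_s: 10.07
ee_pos: [0.576, 0.1662, 0.2448]
eef_rot: [-2.665, -1.662, 0.001]
force: [-0.7, -0.8, -0.1]
gripper_width: 0.085
grasp_force: 0.0
tool delta [-0.0043  0.0011  0.1298] z tilt [-0.001  0.001 -1.   ]
yang -0.4554606724433536 rz 0.007239327556646469 j6 0.538135124660774 F [-0.7 -0.8 -0.1] w 0.08504917991041552 t 10.075 T [0.02 0.   0.02]
```

```bash
python3 -m inch '{"increments":[[-0.003, 0.001, 0.025, 0, 0, 0, 0.085], [0, 0, 0.025, 0, 0, 0, 0.085], [0, 0, 0.025, 0, 0, 0, 0.085], [0, 0, 0.025, 0, 0, 0, 0.085], [0, 0, 0.015, 0, 0, 0, 0.085], [0, 0, 0.015, 0, 0, 0, 0.085], [0, 0, 0, 0, 0, 0, 0.085]]}'
python3 f.py
python3 -m inch '{"increments":[[0, 0, 0, 0, 0, 0, 0.05], [0, 0, 0, 0, 0, 0, 0.05], [0, 0, 0, 0, 0, 0, 0.05], [0, 0, 0, 0, 0, 0, 0.05], [0, 0, 0, 0, 0, 0, 0.05]]}'
python3 f.py
python3 - <<'E'
from h import *
im=arm.read_camera('side');cv2.imwrite('pics/side1.png',cv2.resize(im[110:290,210:430,::-1],(733,600)))
E
```

```text
time_s: 10.95
ee_pos: [0.5733, 0.16, 0.1152]
eef_rot: [-2.668, -1.657, 0.003]
force: [-0.1, 0.5, -0.8]
gripper_width: 0.085
grasp_force: 0.0
toolF [ 0.4 -0.3  0.8] toolT [-0.03  0.05 -0.03] [0.5733 0.16   0.1152] yang -0.4589 w 0.085 t 10.95
time_s: 11.58
ee_pos: [0.5752, 0.16, 0.1176]
eef_rot: [2.667, 1.657, 0.004]
force: [0.7, 0.9, 5.8]
gripper_width: 0.0616
grasp_force: 64.3
toolF [ 1.1  0.3 -5.8] toolT [-0.06 -0.07 -0.  ] [0.5752 0.16   0.1176] yang -0.459 w 0.0616 t 11.575
```

View pics/side1.png

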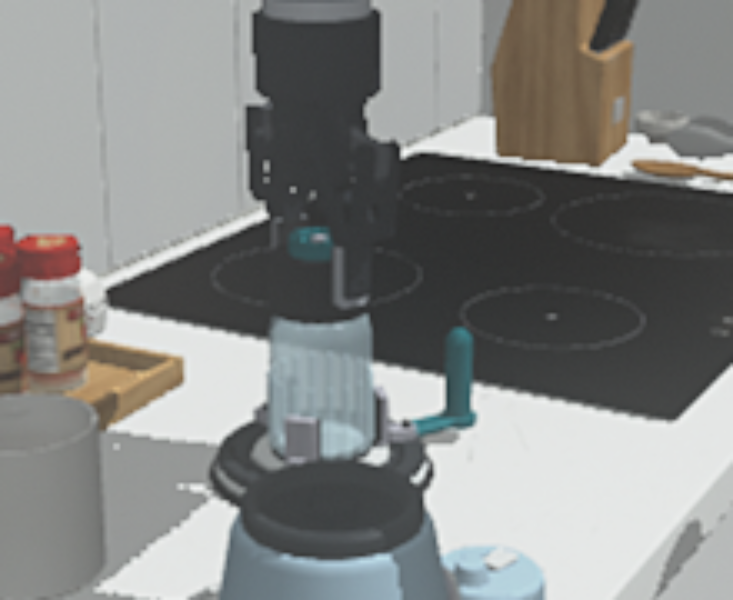

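The side view shows the fingers on the cap's band (finger at crop (350,280)), the cup upright in the jaws and the post at (460,370). The opening is 61.6 mm, so the cap is held. I'll feel anticlockwise first.

```bash
for i in 1; do python3 -m inch '{"increments":[[0, 0, 0, 0, 0, -0.05, 0.05]]}' >/dev/null;python3 f.py
python3 -m inch '{"increments":[[0, 0, 0, 0, 0, -0.05, 0.05]]}'>/dev/null;python3 f.py; python3 -m inch '{"increments":[[0, 0, 0, 0, 0, -0.04, 0.05]]}'>/dev/null;python3 f.py; done
```

```text
toolF [-0.3 -0.1 -6.5] toolT [-0.05  0.02  0.58] [0.5751 0.16   0.1176] yang -0.4087 w 0.0612 t 11.75
toolF [ 0.1  0.9 -5.4] toolT [-0.11 -0.07  1.3 ] [0.5751 0.1601 0.1176] yang -0.3598 w 0.0613 t 11.875
toolF [-0.4  1.5 -4.1] toolT [-0.08 -0.09  1.03] [0.5751 0.16   0.1175] yang -0.3193 w 0.0612 t 12.0
```

Over 1 N m within 0.1 rad, so that's the wrong way. I'll go back and try clockwise.

```bash
python3 -m inch '{"increments":[[0, 0, 0, 0, 0, 0.07, 0.05]]}' >/dev/null;python3 f.py
python3 -m inch '{"increments":[[0, 0, 0, 0, 0, 0.07, 0.05]]}' >/dev/null;python3 f.py
python3 -m inch '{"increments":[[0, 0, 0, 0, 0, 0.05, 0.05]]}'>/dev/null;python3 f.py; python3 -m inch '{"increments":[[0, 0, 0, 0, 0, 0.05, 0.05]]}'>/dev/null;python3 f.py;python3 -m inch '{"increments":[[0, 0, 0, 0, 0, 0.05, 0.05]]}'>/dev/null;python3 f.py;python3 -m inch '{"increments":[[0, 0, 0, 0, 0, 0.05, 0.05]]}'>/dev/null;python3 f.py
```

```text
toolF [ 0.3  0.9 -5.1] toolT [ 0.02  0.02 -0.23] [0.5751 0.16   0.1174] yang -0.3901 w 0.0614 t 12.125
toolF [ 0.3  0.6 -5.3] toolT [ 0.08  0.04 -0.22] [0.575  0.1601 0.1174] yang -0.461 w 0.0616 t 12.25
toolF [ 0.6 -0.4 -4.9] toolT [ 0.13  0.07 -0.2 ] [0.5749 0.1602 0.1174] yang -0.5105 w 0.0613 t 12.375
toolF [ 1.4  0.8 -5.2] toolT [ 0.14  0.14 -0.18] [0.5749 0.1603 0.1174] yang -0.5602 w 0.0615 t 12.5
toolF [ 0.8  0.5 -7.6] toolT [ 0.2  -0.04 -0.19] [0.5749 0.1604 0.1175] yang -0.6103 w 0.0611 t 12.625
toolF [ 0.3 -0.2 -6.3] toolT [ 0.23  0.09 -0.21] [0.5749 0.1604 0.1176] yang -0.6603 w 0.061 t 12.75
```

```bash
python3 -m inch '{"increments":[[0, 0, -0.0008, 0, 0, 0.1, 0.05], [0, 0, -0.0003, 0, 0, 0.1, 0.05], [0, 0, -0.0003, 0, 0, 0.1, 0.05]]}'>/dev/null;python3 f.py
python3 -m inch '{"increments":[[0, 0, -0.0003, 0, 0, 0.1, 0.05], [0, 0, -0.0003, 0, 0, 0.1, 0.05]]}'>/dev/null;python3 f.py;python3 -m inch '{"increments":[[0, 0, -0.0003, 0, 0, 0.05, 0.05]]}'>/dev/null;python3 f.py
python3 -m inch '{"increments":[[0, 0, -0.0001, 0, 0, 0.05, 0.05]]}'>/dev/null;python3 f.py
python3 - <<'E'
from h import *
im=arm.read_camera('side');cv2.imwrite('pics/side2.png',cv2.resize(im[110:290,210:430,::-1],(733,600)))
E
```

```text
toolF [-0.  -0.2 -6.8] toolT [ 0.21 -0.07 -0.12] [0.5749 0.1604 0.119 ] yang -0.9621 w 0.0615 t 13.125
toolF [-0.3 -0.3 -5.4] toolT [ 0.1   0.03 -0.09] [0.5749 0.1603 0.1196] yang -1.1621 w 0.0609 t 13.375
toolF [ 0.4 -0.6 -4.9] toolT [ 0.06  0.03 -0.07] [0.5749 0.1602 0.1198] yang -1.2111 w 0.0611 t 13.5
toolF [ 0.6  0.5 -4.4] toolT [ 0.11  0.02 -0.06] [0.5748 0.1602 0.1198] yang -1.2605 w 0.0614 t 13.625
```

View pics/side2.png

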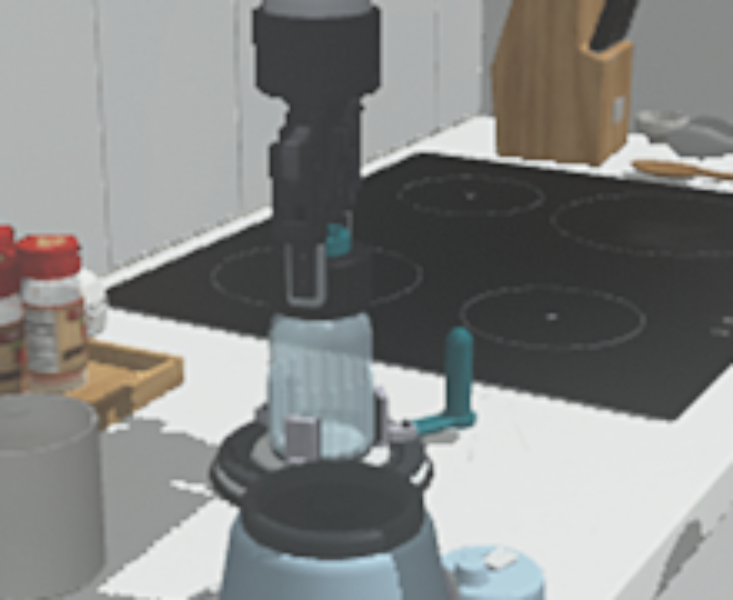

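The cap is turning with the fingers and the cup stands unchanged. I'll carry on towards the end stop.

```bash
python3 -m inch '{"increments":[[0, 0, -0.0001, 0, 0, 0.05, 0.05]]}'>/dev/null;python3 f.py
python3 -m inch '{"increments":[[0, 0, 0, 0, 0, 0.05, 0.05]]}'>/dev/null;python3 f.py;python3 -m inch '{"increments":[[0, 0, 0, 0, 0, 0.05, 0.05]]}'>/dev/null;python3 f.py
python3 -m inch '{"increments":[[0, 0, 0, 0, 0, 0.04, 0.05]]}'>/dev/null;python3 f.py
```

```text
toolF [-0.5 -0.2 -4.6] toolT [ 0.1  -0.03 -0.03] [0.5748 0.1602 0.1199] yang -1.3101 w 0.0611 t 13.8
toolF [-0.1  0.2 -5.5] toolT [ 0.09 -0.04 -0.01] [0.5747 0.1602 0.1198] yang -1.3605 w 0.0614 t 13.925
toolF [-0.2  0.3 -6. ] toolT [ 0.06 -0.03 -0.1 ] [0.5747 0.1602 0.1198] yang -1.4106 w 0.0612 t 14.05
toolF [-0.9 -0.8 -5.6] toolT [ 0.09 -0.03 -0.08] [0.5747 0.1603 0.1199] yang -1.4503 w 0.0618 t 14.175
```

```bash
python3 -m inch '{"increments":[[0, 0, 0, 0, 0, 0.03, 0.05]]}'>/dev/null;python3 f.py
python3 -m inch '{"increments":[[0, 0, 0, 0, 0, 0.03, 0.05]]}'>/dev/null;python3 f.py;python3 -m inch '{"increments":[[0, 0, 0, 0, 0, 0.02, 0.05]]}'>/dev/null;python3 f.py
```

```text
toolF [ 0.1  0.3 -5.1] toolT [ 0.15 -0.02 -0.06] [0.5748 0.1602 0.1199] yang -1.48 w 0.0609 t 14.3
toolF [ 0.9  0.5 -4.9] toolT [-0.03  0.04 -0.17] [0.5748 0.1602 0.1199] yang -1.5097 w 0.061 t 14.425
toolF [ 0.5  0.8 -5.2] toolT [-0.05  0.1  -0.36] [0.575  0.1601 0.1199] yang -1.5292 w 0.061 t 14.55
```

Torque is rising, so this is the end stop. I'll ease back slightly and test the lift.

```bash
python3 -m inch '{"increments":[[0, 0, 0, 0, 0, 0, 0.05], [0, 0, 0, 0, 0, -0.04, 0.05], [0, 0, -0.002, 0, 0, 0, 0.05], [0, 0, -0.003, 0, 0, 0, 0.05]]}'>/dev/null;python3 f.py
python3 -m inch '{"increments":[[0, 0, -0.003, 0, 0, 0, 0.05]]}'>/dev/null;python3 f.py
```

```text
toolF [ 1.7 -0.1  1.4] toolT [-0.05  0.19  0.03] [0.5735 0.1601 0.1233] yang -1.4895 w 0.0614 t 15.05
toolF [0.3 0.1 1.5] toolT [-0.    0.09 -0.01] [0.5736 0.16   0.1264] yang -1.4893 w 0.0612 t 15.175
```

```bash
python3 -m inch '{"increments":[[0, 0, -0.006, 0, 0, 0, 0.05], [0, 0, -0.01, 0, 0, 0, 0.05], [0, 0, -0.01, 0, 0, 0, 0.05], [0, 0, -0.01, 0, 0, 0, 0.05], [0, 0, -0.01, 0, 0, 0, 0.05], [0, 0, -0.01, 0, 0, 0, 0.05], [0, 0, -0.01, 0, 0, 0, 0.05], [0, 0, -0.01, 0, 0, 0, 0.05], [0, 0, -0.005, 0, 0, 0, 0.05], [0, 0, 0, 0, 0, 0, 0.05], [0, 0, 0, 0, 0, 0, 0.05], [0, 0, 0, 0, 0, 0, 0.05], [0, 0, 0, 0, 0, 0, 0.05]]}'>/dev/null;python3 f.py
python3 - <<'E'
from h import *
im=arm.read_camera('side');cv2.imwrite('pics/side3.png',cv2.resize(im[110:290,210:430,::-1],(733,600)))
E
```

```text
toolF [-0.1  0.3  0.8] toolT [-0.01 -0.02  0.01] [0.5739 0.16   0.2075] yang -1.4891 w 0.0609 t 16.8
```

View pics/side3.png

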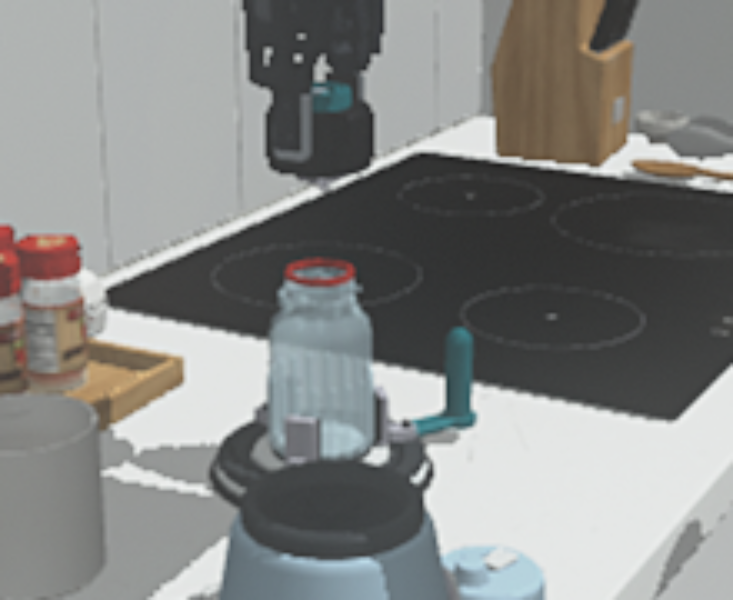

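The cap (crop (320,130)) hangs level in the fingers with its blades at (325,185), well above the cup's red rim at (320,272). The cup stands upright in the closed clamp. I'm handing in.

```bash
python3 -c "
from rig import arm
print(arm.finish_job())"
```

```text
the job is handed in; nothing more can be done
None
```

I clamped the cup, unscrewed the cap clockwise (left-hand thread), lifted it about 5 cm clear of the rim and handed in the job holding it level; the hand-in returned no verdict.

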